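# Change the chess lathe over from pawns to knights

### The arm

A 6-joint arm with a two-finger parallel gripper is mounted at the origin on the work surface. World frame = base frame: x ahead of the robot, y to its left, z up, the work surface at z = 0. Lengths are in mm, angles in rad, forces in N, time in s.
With the tool pointing down it reaches from about 350 to 975 mm from the base axis. Payload 7.1 kg.
Tool frame: the origin (TCP) lies between the finger pads; the fingertips stand 19 mm ahead of it and the grasp point (between the pads) is the TCP; z points along the fingers, y is the line along which they close (so a half turn about z gives the same grasp; the last joint's range is limited). The gripper opens to 88 mm and grips with 3 to 60 N. Pads are 20 mm wide; open, the fingers measure 115 mm over their backs; the gripper's body (75 mm by 178 mm) begins 61 mm behind the grasp point.
Start: joints at [1.204, 0.423, 1.63, -0, 1.089, -0.019], TCP at [212.987, 587.573, 241.675] pointing down, gripper open.
Joint ranges: [-3, 3], [-0.9, 2.11], [0.09, 2.58], [-1.31, 4.45], [0.11, 2.69], [-2.54, 2.54]. Speed limits (rad/s): [2.39, 2.39, 3.01, 3.14, 3.14, 3.14].

### API

Orientations are given as a rotation vector (axis times angle).
In Python, from workcell import ctrl gives the robot as it stands.
- The arm moves only by the tool arm_command, never from a script. Its argument "series" is a list of rows, each an object with "linear": the shift along the tool's x, y, z in m, a list of three; "turn": the turn about the tool's z in rad. A call has 1 to 10 rows; each row shifts and turns the commanded pose from where the row before left it, along the tool's axes as they then stand; what a row does not reach is not made up. A row lasts 1/10 s, in which the tool goes at most 50 mm and 8.59 degrees, less where a joint would pass 70% of its speed; a pose out of reach is approached as far as the arm can. A call with a gripper value outside its range is refused whole. "jaw" is the opening, from -1 (shut) to 1 (fully open), set as the call begins (left out, the last holds). The fingers move at their own pace and stop on an object; the grip force is fixed at half the most. Time passes only in rows, so rows that do not move let the fingers close. It gives the time, the measured TCP pose, the force, the opening and the grip force at its end, in the units of the state.
- ctrl.get_obs(): the state, without advancing time (a new reading comes with each control period).
- ctrl.get_image(name): name is "scene" or "top"; returns a dict with "frame" (384x512x3 uint8, blue, green, red), "fx", "fy", "cx", "cy" (pixels), "rvec" (rotation vector, rad) and "tvec" (3), from world to camera coordinates, as OpenCV has them. Camera axes: x right, y down, z forward; pixel columns grow to the right and rows downward; lengths in mm; the calibration is good to about 2 mm. A picture is of the moment at which its call begins. There is no depth.
- ctrl.close_job(): hands the job in; it is judged then, once.
The state is a dict: "t": time; "qpos": joint angles; "qvel": joint speeds; "joint_torque": joint torques, N m; "ee_pos": TCP position; "orientation": TCP orientation; "ft_force": force on the tool from outside, world axes, zero at the start; "moment": the same for the moment, N m; "width": finger opening in mm; "grasp_force": force on a finger pad.
Only numpy, scipy, OpenCV 4.12 (cv2) and the standard library are available. Lean on these libraries where they do the work, as an engineer would, in place of code of your own. Each camera call takes 0.05 s, during which the arm holds its last target. There are 200 camera calls.

### The job

Change this chess-piece lathe over from pawns to knights: the three lidded tins each hold one black master piece, so open them one at a time, never two open at once, until you find the knight, and stand it upright and wholly on the scanner's round plate without ever letting it topple. Leave the other masters in their tins, put every tin's own lid properly back on, and put all the white pawns on the bench into the open wooden tray. Only when all that is done, press the scanner's three keys fully down one at a time, beginning with the key nearest the round plate and working away from it.

Things in the scene. Friction and masses are not known exactly. Their poses are not given: they have to be found in the camera images.
- tin_1: Square white enamelled tin, 120 x 120 mm, 92 mm tall, walls and floor 4 mm (inside 112 x 112 mm), fixed to the bench. Origin at the centre of its underside, z up, x and y along its sides. One of three alike; each holds one black master piece standing on its floor near the middle.
- lid_1: Loose lid of tin_1, 160 g: white plate 120 x 120 x 5 mm; grey plug 104 x 104 x 6 mm under it enters the tin with 4 mm play a side; aluminium bar handle on top, 60 mm (lid x) x 14 mm (lid y), 5 to 33 mm above the origin. Origin: centre of the plate's underside, 92 mm above the tin's origin when properly on; 6 mm up when laid on the bench.
- tin_2: Square white enamelled tin, 120 x 120 mm, 92 mm tall, walls and floor 4 mm (inside 112 x 112 mm), fixed to the bench. Origin at the centre of its underside, z up, x and y along its sides. One of three alike; each holds one black master piece standing on its floor near the middle.
- lid_2: Loose lid of tin_2, 160 g: white plate 120 x 120 x 5 mm; grey plug 104 x 104 x 6 mm under it enters the tin with 4 mm play a side; aluminium bar handle on top, 60 mm (lid x) x 14 mm (lid y), 5 to 33 mm above the origin. Origin: centre of the plate's underside, 92 mm above the tin's origin when properly on; 6 mm up when laid on the bench.
- tin_3: Square white enamelled tin, 120 x 120 mm, 92 mm tall, walls and floor 4 mm (inside 112 x 112 mm), fixed to the bench. Origin at the centre of its underside, z up, x and y along its sides. One of three alike; each holds one black master piece standing on its floor near the middle.
- lid_3: Loose lid of tin_3, 160 g: white plate 120 x 120 x 5 mm; grey plug 104 x 104 x 6 mm under it enters the tin with 4 mm play a side; aluminium bar handle on top, 60 mm (lid x) x 14 mm (lid y), 5 to 33 mm above the origin. Origin: centre of the plate's underside, 92 mm above the tin's origin when properly on; 6 mm up when laid on the bench.
- knight: The wanted master piece: glossy black chess knight, 79 mm tall, base disc 44 mm across, about 120 g. Origin at the centre of its underside, z up. x points the way the muzzle looks. Above 24 mm it is a flat-sided horse's head 24 mm thick along y, best gripped there about 58 mm above the origin; it may face any way. It starts standing in one of the tins.
- rook: Glossy black chess rook, 69 mm tall, straight with a notched crown, base disc 44 mm across, about 120 g. Origin at the centre of its underside, z up. It starts standing in one of the tins.
- bishop: Glossy black chess bishop, 79 mm tall, slender with a pointed top, base disc 44 mm across, about 120 g. Origin at the centre of its underside, z up. It starts standing in one of the tins.
- pawn_1: White maple chess pawn, 62 mm tall, about 60 g with a weighted base disc 38 mm across and 10 mm high, a stem about 20 mm thick, and a ball head 26 mm across centred 49 mm above the origin. Origin at the centre of its underside, z up along the pawn. Stands on the bench at the start; 2 to 4 of the four pawns are there.
- pawn_2: White maple chess pawn, 62 mm tall, about 60 g with a weighted base disc 38 mm across and 10 mm high, a stem about 20 mm thick, and a ball head 26 mm across centred 49 mm above the origin. Origin at the centre of its underside, z up along the pawn. Stands on the bench at the start; 2 to 4 of the four pawns are there.
- pawn_3: White maple chess pawn, 62 mm tall, about 60 g with a weighted base disc 38 mm across and 10 mm high, a stem about 20 mm thick, and a ball head 26 mm across centred 49 mm above the origin. Origin at the centre of its underside, z up along the pawn. Stands on the bench at the start; 2 to 4 of the four pawns are there.
- pawn_4: White maple chess pawn, 62 mm tall, about 60 g with a weighted base disc 38 mm across and 10 mm high, a stem about 20 mm thick, and a ball head 26 mm across centred 49 mm above the origin. Origin at the centre of its underside, z up along the pawn. Stands on the bench at the start; 2 to 4 of the four pawns are there.
- tray: Open dark wooden tray for pawns, 100 mm (its x) x 200 mm (its y), 28 mm tall, walls and floor 4 mm, fixed to the bench. Origin at the centre of its underside.
- scanner: Grey profile scanner, fixed to the bench (it and the tray may stand to either side): a foot 110 mm (x) x 200 mm (y) x 12 mm; at its +y end a round aluminium plate, and over its -y end a raised console 40 mm high with three alike white round spring keys in a row. Origin at the centre of its underside.
- plate_top (a point): Centre of the top of the scanner's round plate (76 mm across), 16 mm above the bench; the knight is to stand here.
- key_a_top (a point): Centre of the top face of the key nearest to the round plate: a round key 24 mm across, pressed straight down. The keys are 35 mm apart; the first lies 70 mm from the middle of the plate.
- key_a (a joint): Travel of the key nearest to the round plate, m: 0 is up, 0.006 fully down (about 5 N); it springs back when let go.
- key_b_top (a point): Centre of the top face of the key in the middle of the row: a round key 24 mm across, pressed straight down. The keys are 35 mm apart; the first lies 70 mm from the middle of the plate.
- key_b (a joint): Travel of the key in the middle of the row, m: 0 is up, 0.006 fully down (about 5 N); it springs back when let go.
- key_c_top (a point): Centre of the top face of the key farthest from the round plate: a round key 24 mm across, pressed straight down. The keys are 35 mm apart; the first lies 70 mm from the middle of the plate.
- key_c (a joint): Travel of the key farthest from the round plate, m: 0 is up, 0.006 fully down (about 5 N); it springs back when let go.

How it is judged (in metres and radians):
On the way, in this order (a step that is already met when the one before it is completed fails the run):
1. the knight has been lifted out of its tin (horizontal distance between knight and tin_1 above 0.1 m and horizontal distance between knight and tin_2 above 0.1 m and horizontal distance between knight and tin_3 above 0.1 m), for 0.1 s.
2. the knight stands on the round plate, every pawn is in the tray and every tin is closed (horizontal distance between knight and plate_top below 0.02 m and z of knight in the frame of plate_top between -0.006 and 0.006 m and angle between knight's own z axis and vertical below 0.1 rad and horizontal distance between lid_1 and tin_1 below 0.008 m and z of lid_1 in the frame of tin_1 below 0.097 m and angle between each of lid_1, lid_2, lid_3's own z axis and vertical below 0.05 rad and horizontal distance between lid_2 and tin_2 below 0.008 m and z of lid_2 in the frame of tin_2 below 0.097 m and horizontal distance between lid_3 and tin_3 below 0.008 m and z of lid_3 in the frame of tin_3 below 0.097 m and x of pawn_1 in the frame of tray between -0.048 and 0.048 m and y of pawn_1 in the frame of tray between -0.098 and 0.098 m and z of each of pawn_1, pawn_2, pawn_3, pawn_4 in the frame of tray below 0.045 m and x of pawn_2 in the frame of tray between -0.048 and 0.048 m and y of pawn_2 in the frame of tray between -0.098 and 0.098 m and x of pawn_3 in the frame of tray between -0.048 and 0.048 m and y of pawn_3 in the frame of tray between -0.098 and 0.098 m and x of pawn_4 in the frame of tray between -0.048 and 0.048 m and y of pawn_4 in the frame of tray between -0.098 and 0.098 m), for 0.2 s.
3. the first (nearest the plate) key is pressed down (value of joint key_a above 0.0045 m and not (value of joint key_b above 0.002 m) and not (value of joint key_c above 0.002 m)), for 0.04 s.
4. the second (middle) key is pressed down (value of joint key_b above 0.0045 m and not (value of joint key_a above 0.002 m) and not (value of joint key_c above 0.002 m)), for 0.04 s.
5. the third (farthest) key is pressed down (value of joint key_c above 0.0045 m and not (value of joint key_a above 0.002 m) and not (value of joint key_b above 0.002 m)), for 0.04 s.
At the end, for the whole second after the job is handed in: Knight upright (0.1 rad), centre within 20 mm of the plate's; every pawn present in the tray, standing or lying; each lid on its own tin (down to 5 mm, centred to 8 mm, level to 0.05 rad); rook and bishop in their tins (moved under 80 mm); keys up; all at rest (all of step 2 and distance of each of rook, bishop from where it was at the start of the episode below 0.08 m and value of joint each of key_a, key_b, key_c below 0.002 m and linear speed of each of knight, pawn_1, pawn_2, pawn_3, pawn_4 below 0.02 m/s); the robot touches nothing.
It fails at once if two tins are open at once (((horizontal distance between lid_1 and tin_1 above 0.03 m or z of lid_1 in the frame of tin_1 above 0.122 m) and (horizontal distance between lid_2 and tin_2 above 0.03 m or z of lid_2 in the frame of tin_2 above 0.122 m)) or ((horizontal distance between lid_1 and tin_1 above 0.03 m or z of lid_1 in the frame of tin_1 above 0.122 m) and (horizontal distance between lid_3 and tin_3 above 0.03 m or z of lid_3 in the frame of tin_3 above 0.122 m)) or ((horizontal distance between lid_2 and tin_2 above 0.03 m or z of lid_2 in the frame of tin_2 above 0.122 m) and (horizontal distance between lid_3 and tin_3 above 0.03 m or z of lid_3 in the frame of tin_3 above 0.122 m))).
It fails at once if the knight topples (angle between knight's own z axis and vertical above 0.9 rad).
It fails at once if a key is pressed while the knight is not standing on the plate (value of joint any of key_a, key_b, key_c above 0.0045 m and not (horizontal distance between knight and plate_top below 0.02 m and z of knight in the frame of plate_top between -0.006 and 0.006 m and angle between knight's own z axis and vertical below 0.1 rad)).
It fails at once if two keys are pressed at once (value of joint each of key_a, key_b above 0.0045 m or value of joint each of key_a, key_c above 0.0045 m or value of joint each of key_b, key_c above 0.0045 m).
Of pawn_1, pawn_2, pawn_3, pawn_4 only 2 to 4 are there at a start; the rules pass over those that are not, and their reading is None.
At some moment in a run one of pawn_1, pawn_2, pawn_3, pawn_4 may be knocked a few centimetres aside while the robot is not near it.
It also fails if it takes over 210 s, if anything falls off the work surface, if the arm or the gripper's body presses on something with over 40 N, if the wrist force passes 120 N, or if a joint passes its speed limit or range.

## Working session

There is one attempt and no reset: what is moved stays moved. The work goes in short steps, Python scripts to look and compute and a tool call to move; the robot and the scene stay as the last step left them, time stands still between calls to the robot, and variables do not carry over. Pictures are saved under pics/ and viewed, at most 14 in all, crops included, and the job is handed in when it is done.

Besides the shell and the picture viewer there is one more tool, called after ">>>" in YAML: its name, and indented under it one key for each argument. arm_command: Moves the arm, as the interface text tells. Its arguments: {"type":"object","properties":{"series":{"type":"array"},"jaw":{"type":"number"}},"required":["series"]}

```bash
mkdir -p pics; cat > h.py <<'E'
import numpy as np, cv2
from workcell import ctrl
def shot(name, fn):
    im=ctrl.get_image(name); cv2.imwrite('pics/'+fn,im['frame']); return im
def cam(im):
    K=np.array([[im['fx'],0,im['cx']],[0,im['fy'],im['cy']],[0,0,1]],float)
    R=cv2.Rodrigues(np.array(im['rvec'],float))[0]; return K,R,np.array(im['tvec'],float).ravel()
def px2w(im,u,v,z):
    K,R,t=cam(im); d=R.T@np.linalg.inv(K)@[u,v,1]; c=-R.T@t
    return c+d*(z-c[2])/d[2]
def w2px(im,p):
    K,R,t=cam(im); q=K@(R@np.array(p,float)+t); return q[:2]/q[2]
E
python3 - <<'E'
from h import *
import pickle
a=shot('top','top0.png');b=shot('scene','scene0.png')
pickle.dump((a,b),open('im0.pkl','wb'))
for i in (a,b):
    K,R,t=cam(i);print(i['fx'],i['cx'],i['cy'],-R.T@t,R[2])
o=ctrl.get_obs();print(o)
E
```

```text
349.6118340464174 253.16571981847846 186.86455191776136 [ 3.66311722e+02 -5.66883697e-01  1.05583697e+03] [ 0.15713448 -0.00837158 -0.98754173]
423.1162003334694 253.40186729903795 197.00284816753486 [1023.9568344   186.13536914  897.83376047] [-0.5029582  -0.1910435  -0.84293263]
{'t': 0.1, 'qpos': array([ 1.20400940e+00,  4.23752432e-01,  1.63059628e+00,  2.49042719e-05,
        1.08860748e+00, -1.89761761e-02]), 'qvel': array([-4.37722685e-04, -2.75195893e-03, -7.94679862e-04,  2.60883684e-05,
        8.05675553e-04,  8.24512383e-04]), 'joint_torque': array([-3.47330924e-04, -5.45612419e+01, -2.74323982e+01,  6.44637085e-02,
        1.87726622e-02, -5.01251384e-05]), 'ee_pos': array([212.81202605, 587.15168656, 240.99369718]), 'orientation': array([-5.43558975e-01, -3.09392396e+00,  2.09529836e-03]), 'ft_force': array([ 0.15872715,  0.04312094, -0.69375609]), 'moment': array([-0.02765447, -0.01186194,  0.02631168]), 'grasp_force': 0.0, 'width': 87.55771609785396}
```

View pics/top0.png

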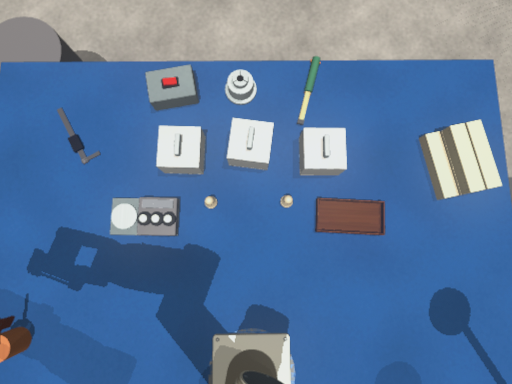

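View pics/scene0.png

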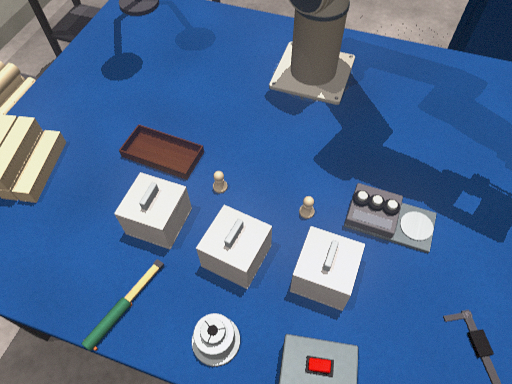

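Top view: tins with lids near (178,148), (250,142), (325,148); pawns at (210,201) and (287,201); tray (350,216); scanner with plate (124,216) and keys (143..168,219). I'll measure with an enlarged crop.

```bash
python3 - <<'E'
from h import *
import pickle
a,b=pickle.load(open('im0.pkl','rb'))
f=a['frame'][105:245,105:390]
cv2.imwrite('pics/c0.png',cv2.resize(f,None,fx=2.8,fy=2.8,interpolation=cv2.INTER_CUBIC))
g=a['frame'].min(2)
m=(g>195).astype(np.uint8)
cs,_=cv2.findContours(m,cv2.RETR_EXTERNAL,cv2.CHAIN_APPROX_NONE)
for c in cs:
    if cv2.contourArea(c)<60: continue
    r=cv2.minAreaRect(c); print(np.round(r[0],1),np.round(r[1],1),round(r[2],1),cv2.contourArea(c))
print([g[130:170:8,160+4*i] for i in range(3)], g[201,205:216], g[216,118:130])
E
```

```text
[284. 359.] [12. 48.] 0.0 354.0
[124. 216.] [24. 24.] 90.0 464.0
[441.2 163.9] [66.9 12.6] 73.2 750.0
[325. 148.] [42. 40.] -0.0 1624.5
[178.5 146. ] [42.5 40.9] 1.6 1631.0
[467.  156.9] [70.4 13.8] 72.5 862.5
[484.  153.5] [69.9 14.2] 71.6 907.0
[250.  139.9] [41.9 40.4] 7.1 1608.0
[239.8  81.2] [24.  23.3] 45.0 442.0
[array([231, 231, 231, 231, 231], dtype=uint8), array([231, 231, 231, 231, 231], dtype=uint8), array([230, 231, 231, 231, 231], dtype=uint8)] [169 186 203 216 217 199 181 155 123 115 126] [227 226 226 228 229 227 226 226 228 227 227 227]
```

View pics/c0.png

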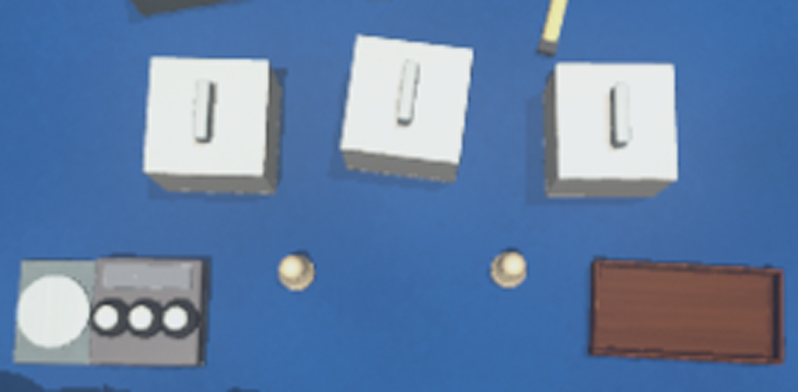

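```bash
cat > m.py <<'E'
from h import *
import pickle
def rects(im,z,thr,lo,hi):
    m=(im['frame'].min(2)>thr).astype(np.uint8)
    cs,_=cv2.findContours(m,cv2.RETR_EXTERNAL,cv2.CHAIN_APPROX_NONE); out=[]
    for c in cs:
        if cv2.contourArea(c)<60: continue
        w=np.array([px2w(im,u,v,z)[:2] for u,v in c[:,0].astype(float)],np.float32)
        r=cv2.minAreaRect(w)
        if lo<min(r[1]) and max(r[1])<hi and w[:,0].mean()>250: out.append((np.round(r[0],1),np.round(r[1],1),round(r[2],1)))
    return out
E
python3 - <<'E'
from m import *
a,b=pickle.load(open('im0.pkl','rb'))
for im,t in ((a,195),(b,195)):
    print('lids');[print(r) for r in rects(im,97,t,95,135)]
    print('plate');[print(r) for r in rects(im,16,t,55,90)]
# pawns
for n,im in (('a',a),('b',b)):
    f=im['frame'].astype(int); m=((f[:,:,2]-f[:,:,0]>15)&(f[:,:,2]>120)).astype(np.uint8)
    k,_,s,c=cv2.connectedComponentsWithStats(m)
    for i in range(1,k):
        if 15<s[i,4]<900: print(n,s[i],c[i])
c=lambda x,y:(105+(x+.5)/2.8-.5,105+(y+.5)/2.8-.5)
for p in [(593,258),(784,268),(781,364),(590,355)]: print('tray',px2w(a,*c(*p),28))
for p in [(106,318),(141,318),(175,319)]: print('key',px2w(a,*c(*p),46))
for p in [(360,197),(376,201),(392,206)]: print('keyb',px2w(b,*p,46))
E
```

```text
lids
(array([ 629. , -212.8]), array([118.9, 116.8]), 89.5)
(array([638.2, 201. ]), array([118.5, 119.1]), 87.9)
(array([654.5,  -1.6]), array([118.2, 118.7]), 82.1)
plate
(array([448.1, 374.8]), array([71.9, 71.1]), 89.4)
(array([870.5,  29.4]), array([78.8, 76. ]), 43.1)
lids
(array([636.3, 201.9]), array([118.8, 119.9]), 88.0)
(array([653. ,  -0.7]), array([119.3, 119.4]), 82.4)
(array([ 627.9, -211.9]), array([118.9, 119.4]), 89.4)
plate
(array([446.2, 376.1]), array([72.4, 74.3]), 19.2)
a [101  54   8   6  20] [104.85  56.35]
a [162  77  15   8 109] [169.04587156  80.53211009]
a [299  91  12  29 157] [304.2611465  104.91082803]
a [281 195  11  12 103] [286.29126214 200.89320388]
a [205 196  12  12 107] [210.45794393 201.85981308]
a [  0 335  11  28 225] [  3.96444444 347.84888889]
a [213 363  15  21 161] [219.1552795  374.60869565]
b [ 43   0  27  20 273] [53.65567766  8.01465201]
b [272   0  23  17 135] [284.31111111   7.52592593]
b [233   2  11   4  16] [238.       3.8125]
b [260   4   7   7  19] [262.57894737   7.26315789]
b [42 36  7  9 29] [44.72413793 40.55172414]
b [270  
[... 228 characters left out ...]
.57142857 197.96428571]
b [299 196  15  22 223] [307.1793722  207.48430493]
b [124 264  35  41 330] [141.1        282.93333333]
b [  0 317  20  42 439] [  6.22323462 334.03189066]
b [309 357  22  16 285] [319.55087719 364.53333333]
tray [ 498.18391045 -196.78829466   28.        ]
tray [ 485.57070034 -398.97429379   28.        ]
tray [ 384.87687263 -388.80795985   28.        ]
tray [ 396.23366154 -189.68140116   28.        ]
key [438.53111903 310.15787361  46.        ]
key [438.17276875 274.25880258  46.        ]
key [436.79787225 239.33983226  46.        ]
keyb [432.56182044 232.69287094  46.        ]
keyb [431.27629554 270.61680344  46.        ]
keyb [432.75414734 308.51403333  46.        ]
```

```bash
cat >> h.py <<'E'
def pose():
    o=ctrl.get_obs(); R=cv2.Rodrigues(np.array(o['orientation'],float))[0]
    return o,np.array(o['ee_pos']),R
def go(tgt,psi=None):
    o,p,R=pose(); d=R.T@(np.array(tgt,float)-p); y=np.degrees(np.arctan2(R[1,1],R[0,1]))
    s='t %.1f at %s psi %.1f d_tool(mm) %s'%(o['t'],np.round(p,1),y,np.round(d,1))
    if psi is not None: s+=' turn %.3f'%(-np.radians((psi-y+180)%360-180))
    print(s)
E
python3 - <<'E'
from m import *
a,b=pickle.load(open('im0.pkl','rb'))
for p in [(209.3,200),(288.2,199)]: print('a',px2w(a,*p,49))
for p in [(218,175),(306.5,201)]: print('b',px2w(b,*p,49))
for p in [(220,188),(308,214)]: print('b base',px2w(b,*p,5))
go([470,110,200],90)
E
```

```text
a [489.18395907 118.34931162  49.        ]
a [ 489.90366846 -110.40288768   49.        ]
b [ 485.47492045 -110.2975016    49.        ]
b [486.93246355 115.97275898  49.        ]
b base [ 493.47986288 -105.52246347    5.        ]
b base [493.8979382  125.93837199   5.        ]
t 0.1 at [212.8 587.2 241. ] psi 70.1 d_tool(mm) [-404.4 -360.9   41.5] turn -0.348
```

>>> arm_command:
  series:
    - {"linear": [0, 0, 0], "turn": -0.117}
    - {"linear": [0, 0, 0], "turn": -0.117}
    - {"linear": [0, 0, 0], "turn": -0.117}

```text
t: 0.4
ee_pos: [212.9, 587.3, 241.2]
orientation: [0.013, -3.141, 0.001]
ft_force: [-0.2, -0.6, 0.6]
width: 87.5
grasp_force: 0.0
```

>>> arm_command:
  series:
    - {"linear": [-0.024, -0.04, 0.009], "turn": 0}
    - {"linear": [-0.024, -0.04, 0.009], "turn": 0}
    - {"linear": [-0.024, -0.04, 0.009], "turn": 0}
    - {"linear": [-0.024, -0.04, 0.009], "turn": 0}
    - {"linear": [-0.024, -0.04, 0.009], "turn": 0}
    - {"linear": [-0.024, -0.04, 0.009], "turn": 0}
    - {"linear": [-0.024, -0.04, 0.009], "turn": 0}
    - {"linear": [-0.024, -0.04, 0.009], "turn": 0}
    - {"linear": [-0.024, -0.04, 0.009], "turn": 0}
    - {"linear": [-0.024, -0.04, 0.009], "turn": 0}

```text
t: 1.4
ee_pos: [454.9, 186.6, 151.3]
orientation: [0.005, -3.142, -0.0]
ft_force: [0.8, -0.4, -0.6]
width: 87.8
grasp_force: 0.0
```

>>> arm_command:
  series:
    - {"linear": [-0.016, -0.034, 0.01], "turn": 0}
    - {"linear": [-0.018, -0.034, 0.01], "turn": 0}
    - {"linear": [0, 0, 0], "turn": 0}

```text
t: 1.7
ee_pos: [489.5, 117.2, 130.5]
orientation: [-0.002, -3.14, 0.001]
ft_force: [0.6, -0.1, -0.5]
width: 87.7
grasp_force: 0.0
```

>>> arm_command:
  series:
    - {"linear": [0, 0.001, 0.045], "turn": 0}
    - {"linear": [0, 0, 0.039], "turn": 0}
    - {"linear": [0, 0, 0], "turn": 0}

```text
t: 2.0
ee_pos: [484.7, 121.2, 43.9]
orientation: [0.005, -3.133, 0.003]
ft_force: [-0.7, -0.3, 0.1]
width: 87.7
grasp_force: 0.0
```

>>> arm_command:
  series:
    - {"linear": [0, 0, 0], "turn": 0}
    - {"linear": [0, 0, 0], "turn": 0}
    - {"linear": [0, 0, 0], "turn": 0}
    - {"linear": [0, 0, 0], "turn": 0}
    - {"linear": [0, 0, 0], "turn": 0}
    - {"linear": [0, 0, 0], "turn": 0}
  jaw: -1

```text
t: 2.6
ee_pos: [488.7, 121.5, 48.2]
orientation: [-0.005, 3.141, 0.0]
ft_force: [-0.1, -0.5, 0.2]
width: 43.3
grasp_force: 0.0
```

>>> arm_command:
  series:
    - {"linear": [0, 0, 0], "turn": 0}
    - {"linear": [0, 0, 0], "turn": 0}
    - {"linear": [0, 0, 0], "turn": 0}
    - {"linear": [0, 0, 0], "turn": 0}
    - {"linear": [0, 0, 0], "turn": 0}

```text
t: 3.1
ee_pos: [488.5, 121.4, 47.7]
orientation: [0.005, -3.141, 0.0]
ft_force: [-0.8, -0.2, 0.6]
width: 24.4
grasp_force: 30.0
```

>>> arm_command:
  series:
    - {"linear": [0, 0, -0.03], "turn": 0}
    - {"linear": [0, 0, -0.04], "turn": 0}
    - {"linear": [0.006, -0.046, -0.02], "turn": 0}
    - {"linear": [0.006, -0.046, 0], "turn": 0}
    - {"linear": [0.006, -0.046, 0], "turn": 0}
    - {"linear": [0.006, -0.046, 0], "turn": 0}
    - {"linear": [0.006, -0.046, 0], "turn": 0}
    - {"linear": [0.006, -0.046, 0], "turn": 0}
    - {"linear": [0.006, -0.046, 0], "turn": 0}
    - {"linear": [0.006, -0.046, 0], "turn": 0}

```text
t: 4.1
ee_pos: [441.0, -248.0, 137.4]
orientation: [0.005, -3.141, -0.0]
ft_force: [1.5, 0.7, -0.9]
width: 24.6
grasp_force: 30.0
```

>>> arm_command:
  series:
    - {"linear": [0, 0, 0], "turn": 0}
    - {"linear": [0, 0, 0.03], "turn": 0}
    - {"linear": [0, 0, 0.03], "turn": 0}
    - {"linear": [0, 0, 0.02], "turn": 0}
    - {"linear": [0, 0, 0.005], "turn": 0}
    - {"linear": [0, 0, 0], "turn": 0}
    - {"linear": [0, 0, 0], "turn": 0}

```text
t: 4.8
ee_pos: [441.9, -245.9, 52.8]
orientation: [0.006, -3.142, -0.0]
ft_force: [-0.2, -0.3, -0.6]
width: 24.5
grasp_force: 30.0
```

>>> arm_command:
  series:
    - {"linear": [0, 0, 0.001], "turn": 0}
    - {"linear": [0, 0, 0], "turn": 0}
    - {"linear": [0, 0, 0], "turn": 0}
    - {"linear": [0, 0, 0], "turn": 0}
    - {"linear": [0, 0, 0], "turn": 0}
    - {"linear": [0, 0, -0.04], "turn": 0}
    - {"linear": [0, 0, -0.04], "turn": 0}
    - {"linear": [-0.016, 0.045, 0], "turn": 0}
    - {"linear": [-0.016, 0.045, 0], "turn": 0}
    - {"linear": [-0.015, 0.045, 0], "turn": 0}
  jaw: 0.5

```text
t: 5.8
ee_pos: [488.9, -110.0, 132.1]
orientation: [-0.002, 3.14, -0.001]
ft_force: [0.6, -0.0, -0.3]
width: 65.9
grasp_force: 0.0
```

```bash
python3 - <<'E'
from h import *
b=shot('scene','s1.png')
f=b['frame'].astype(int); m=((f[:,:,2]-f[:,:,0]>15)&(f[:,:,2]>120)).astype(np.uint8)
k,_,s,c=cv2.connectedComponentsWithStats(m)
for i in range(1,k):
    if 60<s[i,4]<400 and s[i,1]>100: print(s[i],c[i])
go([488,-110,130])
E
```

```text
[171 141  15  22 215] [177.13023256 152.60465116]
[213 172  14  21 167] [218.73053892 182.46107784]
[124 264  35  41 329] [141.12462006 282.89665653]
[309 357  22  16 285] [319.55087719 364.53333333]
t 5.8 at [ 490.4 -104.6  132. ] psi 90.3 d_tool(mm) [ 2.4 -5.4  2. ]
```

>>> arm_command:
  series:
    - {"linear": [0, -0.001, 0], "turn": 0}
    - {"linear": [0, 0, 0.045], "turn": 0}
    - {"linear": [0, 0, 0.039], "turn": 0}
    - {"linear": [0, 0, 0], "turn": 0}
    - {"linear": [0, 0, 0], "turn": 0}

```text
t: 6.35
ee_pos: [487.6, -112.8, 47.4]
orientation: [0.003, -3.14, -0.001]
ft_force: [-0.1, 0.0, 0.2]
width: 65.8
grasp_force: 0.0
```

>>> arm_command:
  series:
    - {"linear": [0, 0, 0], "turn": 0}
    - {"linear": [0, 0, 0], "turn": 0}
    - {"linear": [0, 0, 0], "turn": 0}
    - {"linear": [0, 0, 0], "turn": 0}
    - {"linear": [0, 0, 0], "turn": 0}
    - {"linear": [0, 0, 0], "turn": 0}
    - {"linear": [0, 0, 0], "turn": 0}
    - {"linear": [0, 0, 0], "turn": 0}
  jaw: -1

```text
t: 7.15
ee_pos: [488.6, -112.1, 47.8]
orientation: [-0.005, 3.141, -0.0]
ft_force: [-1.1, 0.8, 4.4]
width: 24.5
grasp_force: 30.0
```

>>> arm_command:
  series:
    - {"linear": [0, 0, -0.03], "turn": 0}
    - {"linear": [0, 0, -0.04], "turn": 0}
    - {"linear": [0.01, -0.04, -0.025], "turn": 0}
    - {"linear": [0.01, -0.045, 0], "turn": 0}
    - {"linear": [0.01, -0.045, 0], "turn": 0}
    - {"linear": [0.01, -0.045, 0], "turn": 0}
    - {"linear": [0.007, -0.046, 0], "turn": 0}
    - {"linear": [0, 0, 0], "turn": 0}
    - {"linear": [0, 0, 0.03], "turn": 0}
    - {"linear": [0, 0, 0.03], "turn": 0}

```text
t: 8.15
ee_pos: [442.2, -333.5, 82.2]
orientation: [-0.003, 3.14, -0.001]
ft_force: [0.6, 0.2, -1.4]
width: 24.2
grasp_force: 30.0
```

>>> arm_command:
  series:
    - {"linear": [0, 0, 0.02], "turn": 0}
    - {"linear": [0, 0, 0.01], "turn": 0}
    - {"linear": [0, 0, 0], "turn": 0}
    - {"linear": [0, 0, 0], "turn": 0}

```text
t: 8.55
ee_pos: [442.2, -332.8, 52.5]
orientation: [0.006, -3.141, -0.0]
ft_force: [-0.4, -0.5, 0.8]
width: 24.6
grasp_force: 30.0
```

>>> arm_command:
  series:
    - {"linear": [0, 0, 0.001], "turn": 0}
    - {"linear": [0, 0, 0], "turn": 0}
    - {"linear": [0, 0, 0], "turn": 0}
    - {"linear": [0, 0, 0], "turn": 0}
    - {"linear": [0, 0, 0], "turn": 0}
    - {"linear": [0, 0, -0.04], "turn": 0}
    - {"linear": [0, 0, -0.04], "turn": 0}
    - {"linear": [0, 0, -0.037], "turn": 0}
    - {"linear": [-0.036, 0.024, 0], "turn": 0}
    - {"linear": [-0.036, 0.024, 0], "turn": 0}
  jaw: 0.3

```text
t: 9.55
ee_pos: [514.9, -285.6, 170.5]
orientation: [-0.001, 3.139, -0.003]
ft_force: [0.7, 0.2, 0.2]
width: 56.8
grasp_force: 0.0
```

>>> arm_command:
  series:
    - {"linear": [-0.038, 0.024, 0], "turn": 0}
    - {"linear": [-0.038, 0.024, 0], "turn": 0}
    - {"linear": [-0.038, 0.024, 0], "turn": 0}
    - {"linear": [0, 0, 0], "turn": 0}

```text
t: 9.95
ee_pos: [631.8, -209.7, 168.7]
orientation: [-0.011, 3.138, -0.0]
ft_force: [-0.1, 0.2, 0.1]
width: 57.0
grasp_force: 0.0
```

```bash
python3 - <<'E'
from m import *
b=shot('scene','s2.png')
go([628.5,-212.4,120],89.6)
f=b['frame'][110:260,60:340]
cv2.imwrite('pics/s2c.png',cv2.resize(f,None,fx=2.5,fy=2.5,interpolation=cv2.INTER_CUBIC))
E
```

```text
t 10.0 at [ 629.3 -210.9  168.2] psi 90.4 d_tool(mm) [ 0.9 -1.5 48.2] turn 0.013
```

View pics/s2c.png

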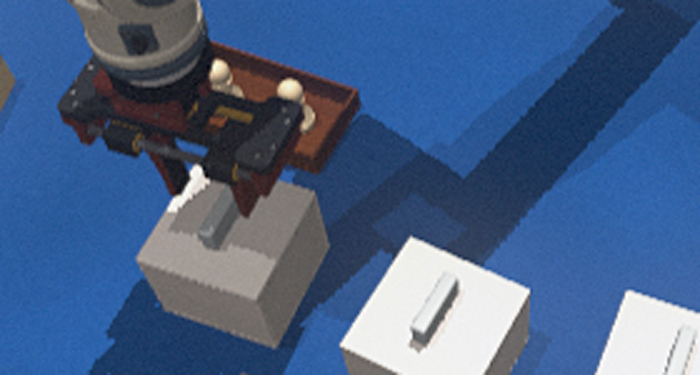

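Both pawns stand in the tray (heads at 220,72 and 290,90 in the crop), and the gripper straddles tin 3's handle (218,215). Now I grasp the lid.

>>> arm_command:
  series:
    - {"linear": [0, -0.001, 0.025], "turn": 0.012}
    - {"linear": [0, 0, 0.023], "turn": 0}
    - {"linear": [0, 0, 0], "turn": 0}
    - {"linear": [0, 0, 0], "turn": 0}

```text
t: 10.4
ee_pos: [626.6, -214.2, 120.6]
orientation: [-0.015, -3.14, -0.001]
ft_force: [-0.4, -0.2, 0.6]
width: 57.1
grasp_force: 0.0
```

>>> arm_command:
  series:
    - {"linear": [0, 0, 0], "turn": 0}
    - {"linear": [0, 0, 0], "turn": 0}
    - {"linear": [0, 0, 0], "turn": 0}
    - {"linear": [0, 0, 0], "turn": 0}
    - {"linear": [0, 0, 0], "turn": 0}
    - {"linear": [0, 0, 0], "turn": 0}
    - {"linear": [0, 0, 0], "turn": 0}
    - {"linear": [0, 0, 0], "turn": 0}
  jaw: -1

```text
t: 11.2
ee_pos: [627.7, -213.6, 120.6]
orientation: [0.014, 3.142, -0.0]
ft_force: [-0.7, 0.5, 1.2]
width: 13.6
grasp_force: 30.0
```

>>> arm_command:
  series:
    - {"linear": [0, 0, -0.02], "turn": 0}
    - {"linear": [0, 0, -0.04], "turn": 0}
    - {"linear": [0.03, 0, -0.02], "turn": 0}
    - {"linear": [0.05, 0, 0], "turn": 0}
    - {"linear": [0.05, 0, 0], "turn": 0}
    - {"linear": [0, 0, 0], "turn": 0}

```text
t: 11.8
ee_pos: [490.1, -210.7, 198.9]
orientation: [-0.016, -3.133, -0.005]
ft_force: [0.4, 0.1, -2.0]
width: 14.1
grasp_force: 30.0
```

```bash
python3 - <<'E'
from m import *
b=shot('scene','s3.png')
go([627.7,-213.6,200.6],89.5)
u,v=w2px(b,[628,-212,70]).astype(int)
f=b['frame'][max(0,v-60):v+70,max(0,u-80):u+80]
cv2.imwrite('pics/s3c.png',cv2.resize(f,None,fx=3.5,fy=3.5,interpolation=cv2.INTER_CUBIC))
print(u,v)
E
```

```text
t 11.8 at [ 494.1 -211.8  199.9] psi 89.4 d_tool(mm) [-133.6   -0.4   -1.1] turn -0.001
152 205
```

View pics/s3c.png

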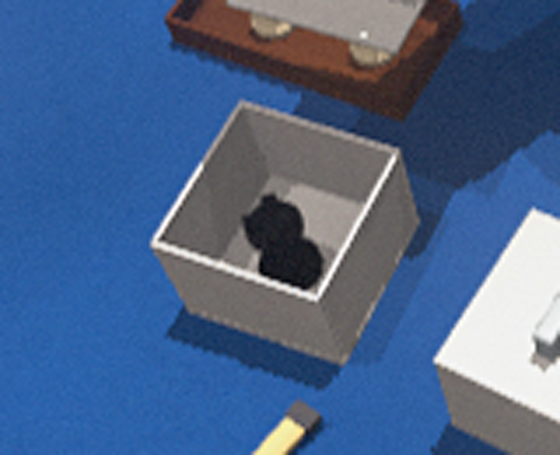

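The tin holds a black piece with its top at (272,222) in the crop. It is as wide as the base and bumpy, so probably the rook. I'll confirm with a contrast-stretched view from both cameras.

```bash
cat >> h.py <<'E'
def peek(tin,fn):
    out=[]
    for n in ('scene','top'):
        im=ctrl.get_image(n); u,v=w2px(im,[tin[0],tin[1],50]).astype(int)
        f=im['frame'][max(0,v-30):v+30,max(0,u-30):u+30]
        f=cv2.resize(f,(390,390),interpolation=cv2.INTER_CUBIC)
        out.append(np.clip((f/255.)**.5*255,0,255).astype(np.uint8))
    cv2.imwrite('pics/'+fn,np.hstack(out))
E
python3 -c "
from h import *
peek([628,-212],'p3.png')"
```

```text
(no output)
```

View pics/p3.png

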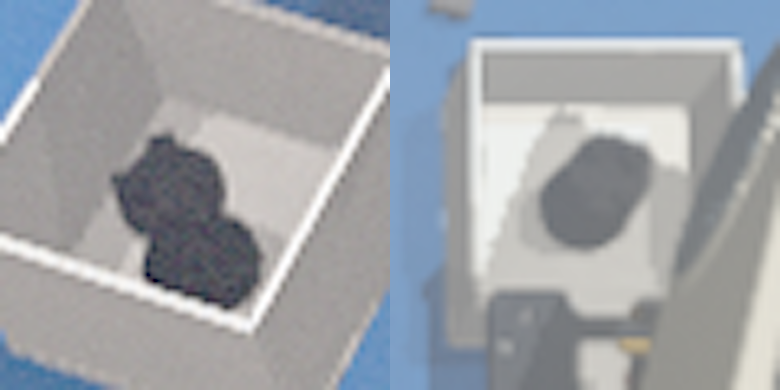

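The top is round in both views with battlement bumps at (160,135) and (118,180), so this is the rook. The lid goes back on.

>>> arm_command:
  series:
    - {"linear": [-0.045, 0, 0], "turn": 0}
    - {"linear": [-0.045, 0, 0], "turn": 0}
    - {"linear": [-0.04, 0, 0], "turn": 0}
    - {"linear": [0, 0, 0.03], "turn": 0}
    - {"linear": [0, 0, 0.02], "turn": 0}
    - {"linear": [0, 0, 0], "turn": 0}
    - {"linear": [0, 0, 0], "turn": 0}

```text
t: 12.65
ee_pos: [628.5, -213.5, 150.2]
orientation: [-0.013, -3.141, -0.0]
ft_force: [0.6, 0.3, -1.7]
width: 13.7
grasp_force: 30.0
```

```bash
python3 -c "
from h import *
go([627.7,-213.6,120.6],89.5)"
```

```text
t 12.7 at [ 628.5 -213.5  150.2] psi 89.5 d_tool(mm) [ 0.8 -0.1 29.6] turn 0.000
```

Then lower it, release, and go to tin 2 in the middle, at (653.7,-1.1), psi 82.2.

>>> arm_command:
  series:
    - {"linear": [0.001, 0, 0.015], "turn": 0}
    - {"linear": [0, 0, 0.01], "turn": 0}
    - {"linear": [0, 0, 0.005], "turn": 0}
    - {"linear": [0, 0, 0], "turn": 0}
    - {"linear": [0, 0, 0], "turn": 0}

```text
t: 13.15
ee_pos: [626.7, -213.7, 120.5]
orientation: [0.014, 3.141, -0.0]
ft_force: [0.3, -0.2, -1.3]
width: 13.8
grasp_force: 30.0
```

>>> arm_command:
  series:
    - {"linear": [0, 0, 0], "turn": 0}
    - {"linear": [0, 0, 0], "turn": 0}
    - {"linear": [0, 0, 0], "turn": 0}
    - {"linear": [0, 0, 0], "turn": 0}
    - {"linear": [0, 0, 0], "turn": 0}
    - {"linear": [0, 0, -0.025], "turn": 0}
    - {"linear": [0, 0, -0.025], "turn": 0}
    - {"linear": [-0.006, 0.042, 0], "turn": 0.063}
    - {"linear": [0, 0, 0], "turn": 0}
  jaw: 0.0

```text
t: 14.05
ee_pos: [633.8, -168.7, 171.5]
orientation: [0.112, 3.138, 0.001]
ft_force: [-0.5, -0.6, 0.0]
width: 44.2
grasp_force: 0.0
```

```bash
python3 -c "
from m import *
b=shot('scene','s4.png')
print(rects(b,97,170,95,135))
go([653.7,-1.1,170],82.2)"
```

```text
[(array([636.4, 201.9]), array([119.2, 120. ]), 87.9), (array([653. ,  -0.7]), array([119.4, 120.2]), 82.2)]
t 14.1 at [ 633.3 -170.1  170.9] psi 86.0 d_tool(mm) [ -8.7 170.    0.9] turn 0.067
```

>>> arm_command:
  series:
    - {"linear": [0, 0, 0], "turn": 0.067}
    - {"linear": [0.001, 0.042, 0], "turn": 0}
    - {"linear": [0.001, 0.042, 0], "turn": 0}
    - {"linear": [0.001, 0.043, 0], "turn": 0}
    - {"linear": [0, 0.043, 0], "turn": 0}
    - {"linear": [0, 0, 0], "turn": 0}
    - {"linear": [0, 0, 0], "turn": 0}

```text
t: 14.8
ee_pos: [653.4, -2.7, 170.0]
orientation: [-0.214, -3.134, 0.001]
ft_force: [0.1, 0.2, -0.8]
width: 43.7
grasp_force: 0.0
```

```bash
python3 -c "
from m import *
go([653.7,-1.1,120],82.2)"
```

```text
t 14.8 at [653.4  -2.7 170. ] psi 82.2 d_tool(mm) [-0.1  1.7 50. ] turn -0.000
```

>>> arm_command:
  series:
    - {"linear": [0, 0.002, 0.025], "turn": 0}
    - {"linear": [0, 0, 0.025], "turn": 0}
    - {"linear": [0, 0, 0], "turn": 0}
    - {"linear": [0, 0, 0], "turn": 0}

```text
t: 15.2
ee_pos: [653.5, -2.5, 120.4]
orientation: [-0.22, -3.132, 0.001]
ft_force: [0.5, -0.3, 0.9]
width: 43.9
grasp_force: 0.0
```

>>> arm_command:
  series:
    - {"linear": [0, 0, 0], "turn": 0}
    - {"linear": [0, 0, 0], "turn": 0}
    - {"linear": [0, 0, 0], "turn": 0}
    - {"linear": [0, 0, 0], "turn": 0}
    - {"linear": [0, 0, 0], "turn": 0}
    - {"linear": [0, 0, 0], "turn": 0}
    - {"linear": [0, 0, 0], "turn": 0}
  jaw: -1

```text
t: 15.9
ee_pos: [654.0, -1.0, 121.0]
orientation: [0.218, 3.134, -0.0]
ft_force: [-0.9, -1.3, 5.6]
width: 13.7
grasp_force: 30.0
```

>>> arm_command:
  series:
    - {"linear": [0, 0, -0.02], "turn": 0}
    - {"linear": [0, 0, -0.04], "turn": 0}
    - {"linear": [0.03, 0, -0.02], "turn": 0}
    - {"linear": [0.05, 0, 0], "turn": 0}
    - {"linear": [0.05, 0, 0], "turn": 0}
    - {"linear": [0, 0, 0], "turn": 0}

```text
t: 16.5
ee_pos: [516.3, 17.8, 198.4]
orientation: [-0.216, -3.124, 0.001]
ft_force: [-0.2, 0.7, -2.0]
width: 13.5
grasp_force: 30.0
```

```bash
python3 -c "
from h import *
peek([653,-1],'p2.png')
b=shot('scene','s5.png')
go([653.7,-1.1,200],82.2)"
```

```text
t 16.6 at [525.8  17.2 200.8] psi 82.1 d_tool(mm) [-129.2   -0.5    1. ] turn -0.002
```

View pics/p2.png

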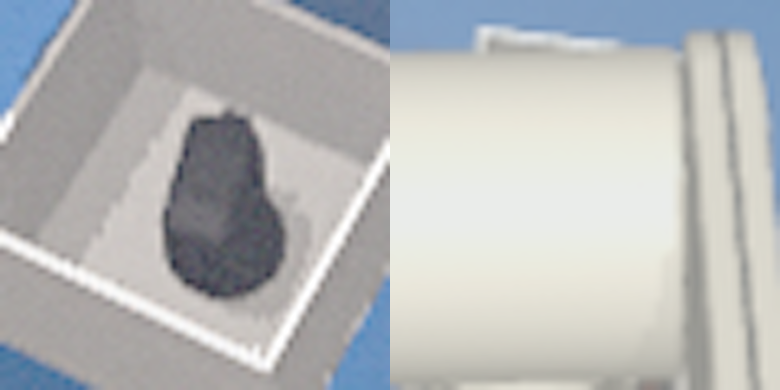

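The middle tin shows a flat-sided head about 24 mm wide with an ear bump at (230,110), so it looks like the knight. I'll lay the lid on the free bench at (450,10) and back off for a clear view.

>>> arm_command:
  series:
    - {"linear": [0.025, -0.006, 0.03], "turn": 0}
    - {"linear": [0.025, -0.006, 0.03], "turn": 0}
    - {"linear": [0.024, -0.005, 0.03], "turn": 0}
    - {"linear": [0, 0, 0.03], "turn": 0}
    - {"linear": [0, 0, 0.025], "turn": 0}
    - {"linear": [0, 0, 0.01], "turn": 0}
    - {"linear": [0, 0, 0.005], "turn": 0}
    - {"linear": [0, 0, 0.005], "turn": 0}
    - {"linear": [0, 0, 0], "turn": 0}

```text
t: 17.55
ee_pos: [450.2, 10.5, 35.6]
orientation: [0.218, 3.133, 0.0]
ft_force: [0.4, 0.3, -1.0]
width: 14.2
grasp_force: 30.0
```

```bash
python3 -c "
from h import *
go([450,10,35],82.2)"
```

```text
t 17.6 at [450.2  10.5  35.6] psi 82.0 d_tool(mm) [ 0.1 -0.5  0.6] turn -0.003
```

>>> arm_command:
  series:
    - {"linear": [0, 0, 0.001], "turn": 0}
    - {"linear": [0, 0, 0], "turn": 0}
    - {"linear": [0, 0, 0], "turn": 0}
    - {"linear": [0, 0, 0], "turn": 0}
    - {"linear": [0, 0, 0], "turn": 0}
    - {"linear": [0, 0, -0.03], "turn": 0}
    - {"linear": [0, 0, -0.045], "turn": 0}
    - {"linear": [0, 0, -0.045], "turn": 0}
    - {"linear": [0, 0, -0.045], "turn": 0}
    - {"linear": [0, 0.04, 0], "turn": 0}
  jaw: 0.0

```text
t: 18.55
ee_pos: [458.1, 48.4, 205.1]
orientation: [0.224, 3.123, 0.001]
ft_force: [1.4, 0.2, 0.3]
width: 43.6
grasp_force: 0.0
```

>>> arm_command:
  series:
    - {"linear": [0, 0.045, 0], "turn": 0}
    - {"linear": [0, 0.045, 0], "turn": 0}
    - {"linear": [0, 0.045, 0], "turn": 0}
    - {"linear": [0, 0.045, 0], "turn": 0}
    - {"linear": [0, 0, 0], "turn": 0}
    - {"linear": [0, 0, 0], "turn": 0}

```text
t: 19.15
ee_pos: [479.3, 228.9, 199.1]
orientation: [-0.214, -3.134, 0.001]
ft_force: [-0.5, -0.4, -0.1]
width: 44.0
grasp_force: 0.0
```

```bash
python3 - <<'E'
from m import *
a=shot('top','t6.png');b=shot('scene','s6.png');pickle.dump((a,b),open('im6.pkl','wb'))
out=[]
for im in (b,a):
    u,v=w2px(im,[653,-1,40]).astype(int)
    f=im['frame'][v-24:v+24,u-24:u+24]
    out.append(np.clip((cv2.resize(f,(400,400),interpolation=cv2.INTER_CUBIC)/255.)**.45*255,0,255).astype(np.uint8)); print(u,v)
cv2.imwrite('pics/p6.png',np.hstack(out))
print(rects(b,11,170,95,135))
go([653,0,200])
E
```

```text
235 248
250 145
[(array([606.1, 203.1]), array([131.8, 110.3]), 88.0), (array([615.6, -19.6]), array([131.6, 132.2]), 82.1), (array([457.6,  10.9]), array([118.7, 103.5]), 82.0)]
t 19.2 at [479.3 227.4 199.2] psi 82.0 d_tool(mm) [-203.6 -201.1   -0.8]
```

View pics/p6.png

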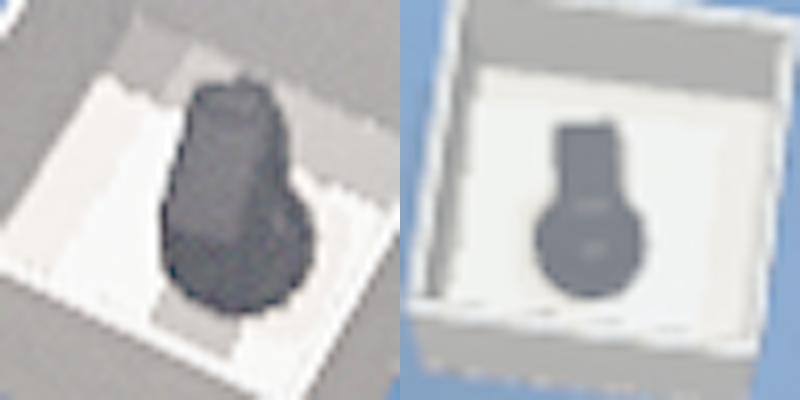

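The top view shows the knight clearly: base disc at (590,242) in the montage, and a head whose sides run along world x, so the thickness lies along world y.

```bash
python3 - <<'E'
from m import *
a,b=pickle.load(open('im6.pkl','rb'))
A=lambda x,y:(250-24+(x-400+.5)*.12-.5,145-24+(y+.5)*.12-.5)
B=lambda x,y:(235-24+(x+.5)*.12-.5,248-24+(y+.5)*.12-.5)
print('base a',px2w(a,*A(590,242),10),'b',px2w(b,*B(237,235),12))
for p in [(553,124),(619,124),(620,190),(557,190)]: print(px2w(a,*A(*p),75))
# edges subpixel: left and right dark transitions per row of the head
g=a['frame'].min(2).astype(float)
for r in range(int(A(0,130)[1]),int(A(0,215)[1])+1):
    row=g[r,236:262]; th=130
    x=np.where(row<th)[0]
    if len(x)==0: continue
    l,rr=x[0],x[-1]
    xl=l-1+(row[l-1]-th)/(row[l-1]-row[l]); xr=rr+(th-row[rr])/(row[rr+1]-row[rr])
    print(r,236+xl,236+xr,px2w(a,236+xl,r,70)[1],px2w(a,236+xr,r,70)[1])
go([649,0,200],90)
E
```

```text
base a [649.11771804   4.15948597  10.        ] b [646.68082579   4.17914442  12.        ]
[674.07291784  16.42637232  75.        ]
[673.88147313  -6.60787445  75.        ]
[650.07937104  -6.7211719   75.        ]
[650.26506584  15.18541237  75.        ]
136 244.1044776119403 251.54117647058823 15.984636432128543 -5.748524117712132
137 243.86516853932585 251.8955223880597 16.702865401263672 -6.754322081965342
138 243.84615384615384 252.1891891891892 16.777331690652765 -7.582001516823466
139 243.83870967741936 252.18666666666667 16.817967340218402 -7.544382190705459
140 243.82105263157894 252.23076923076923 16.888351130220858 -7.642826379037806
141 244.1529411764706 252.25316455696202 15.939684092512671 -7.677877720467935
142 244.2680412371134 252.25 15.623578108705939 -7.638394840615493
143 244.183908045977 252.37974683544303 15.888030812458823 -7.986178034716355
144 243.8709677419355 252.61797752808988 16.818319809022988 -8.649557584682466
145 243.2 253.1875 18.789481734265124 -10.276657416704131
146 242.35135135135135 254.13333333333333 21.275498325889718 -12.997188939180441
t 19.2 at [479.3 227.4 199.2] psi 82.0 d_tool(mm) [-199.6 -201.7   -0.8] turn -0.139
```

>>> arm_command:
  series:
    - {"linear": [0, 0, 0], "turn": -0.1}
    - {"linear": [0, 0, 0], "turn": -0.056}
    - {"linear": [-0.027, -0.037, 0], "turn": 0}
    - {"linear": [-0.027, -0.037, 0], "turn": 0}
    - {"linear": [-0.027, -0.038, 0], "turn": 0}
    - {"linear": [-0.028, -0.038, 0], "turn": 0}
    - {"linear": [-0.028, -0.038, 0], "turn": 0}
    - {"linear": [-0.028, -0.038, 0.02], "turn": 0}
    - {"linear": [0, 0, 0.03], "turn": 0}
    - {"linear": [0, 0, 0], "turn": 0}

```text
t: 20.25
ee_pos: [645.0, 3.2, 146.1]
orientation: [0.02, -3.134, -0.0]
ft_force: [-0.8, 1.6, -0.6]
width: 44.0
grasp_force: 0.0
```

```bash
python3 -c "
from h import *
go([648.5,4.4,62],91)"
```

```text
t 20.2 at [645.    3.2 146.1] psi 90.7 d_tool(mm) [-4.1  1.2 84.1] turn -0.005
```

>>> arm_command:
  series:
    - {"linear": [-0.002, 0.001, 0], "turn": 0}
    - {"linear": [0, 0, 0.03], "turn": 0}
    - {"linear": [0, 0, 0.03], "turn": 0}
    - {"linear": [0, 0, 0.02], "turn": 0}
    - {"linear": [0, 0, 0.006], "turn": 0}
    - {"linear": [0, 0, 0], "turn": 0}
    - {"linear": [0, 0, 0], "turn": 0}

```text
t: 20.95
ee_pos: [651.0, 7.6, 65.8]
orientation: [-0.028, 3.139, -0.0]
ft_force: [0.2, 0.2, -0.1]
width: 44.0
grasp_force: 0.0
```

```bash
python3 -c "
from h import *
go([648.5,4.4,62],91)"
```

```text
t 20.9 at [651.    7.6  65.8] psi 91.0 d_tool(mm) [ 2.6 -3.1  3.8] turn 0.000
```

>>> arm_command:
  series:
    - {"linear": [0.003, -0.003, 0.003], "turn": 0}
    - {"linear": [0, 0, 0], "turn": 0}

```text
t: 21.15
ee_pos: [647.0, 3.8, 61.8]
orientation: [-0.027, 3.141, -0.0]
ft_force: [0.9, -0.2, 0.7]
width: 43.9
grasp_force: 0.0
```

>>> arm_command:
  series:
    - {"linear": [0, 0, 0], "turn": 0}
    - {"linear": [0, 0, 0], "turn": 0}
    - {"linear": [0, 0, 0], "turn": 0}
    - {"linear": [0, 0, 0], "turn": 0}
    - {"linear": [0, 0, 0], "turn": 0}
    - {"linear": [0, 0, 0], "turn": 0}
  jaw: -1

```text
t: 21.75
ee_pos: [647.2, 4.1, 61.1]
orientation: [-0.027, 3.141, -0.0]
ft_force: [-0.3, -1.4, 1.4]
width: 24.4
grasp_force: 30.0
```

>>> arm_command:
  series:
    - {"linear": [0, 0, -0.01], "turn": 0}
    - {"linear": [0, 0, -0.025], "turn": 0}
    - {"linear": [0, 0, -0.03], "turn": 0}
    - {"linear": [0, 0, -0.03], "turn": 0}
    - {"linear": [0, 0, -0.025], "turn": 0}
    - {"linear": [0, 0, -0.01], "turn": 0}
    - {"linear": [0.005, 0.01, 0], "turn": 0}
    - {"linear": [0.012, 0.024, 0], "turn": 0}
    - {"linear": [0.016, 0.031, 0], "turn": 0}
    - {"linear": [0.016, 0.031, 0], "turn": 0}

```text
t: 22.75
ee_pos: [594.3, 100.3, 189.0]
orientation: [0.026, -3.138, 0.0]
ft_force: [-0.4, -0.3, -1.1]
width: 23.8
grasp_force: 30.0
```

>>> arm_command:
  series:
    - {"linear": [0.016, 0.031, 0], "turn": 0}
    - {"linear": [0.016, 0.031, 0], "turn": 0}
    - {"linear": [0.016, 0.031, 0], "turn": 0}
    - {"linear": [0.016, 0.031, 0], "turn": 0}
    - {"linear": [0.016, 0.031, 0], "turn": 0}
    - {"linear": [0.016, 0.031, 0], "turn": 0}
    - {"linear": [0.016, 0.031, 0], "turn": 0}
    - {"linear": [0.016, 0.031, 0], "turn": 0}
    - {"linear": [0.012, 0.02, 0], "turn": 0}
    - {"linear": [0, 0, 0], "turn": 0}

```text
t: 23.75
ee_pos: [448.9, 366.6, 189.2]
orientation: [0.032, -3.139, 0.002]
ft_force: [0.1, -1.1, -2.1]
width: 23.8
grasp_force: 30.0
```

```bash
python3 -c "
from h import *
go([447.2,375.4,73.1])
b=shot('scene','s7.png')
cv2.imwrite('pics/s7c.png',cv2.resize(b['frame'][90:290,300:512],None,fx=2.5,fy=2.5))"
```

```text
t 23.8 at [448.9 366.6 189.2] psi 91.2 d_tool(mm) [  1.2   9.  116.1]
```

View pics/s7c.png

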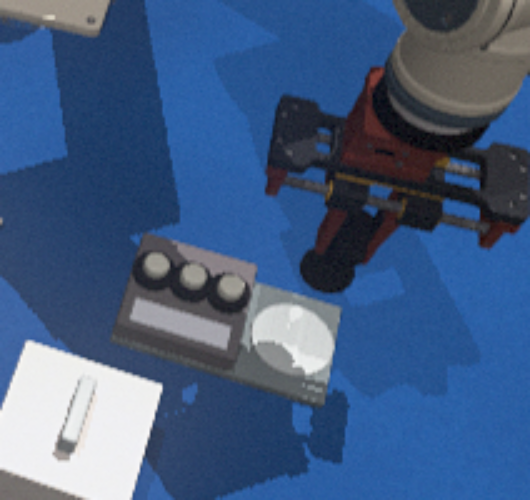

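The knight hangs upright in the fingers (base at 328,272 in the crop), with the plate at (292,338) below it. Now I lower it.

>>> arm_command:
  series:
    - {"linear": [0.001, 0.009, 0], "turn": 0}
    - {"linear": [0, 0, 0.03], "turn": 0}
    - {"linear": [0, 0, 0.03], "turn": 0}
    - {"linear": [0, 0, 0.025], "turn": 0}
    - {"linear": [0, 0, 0.015], "turn": 0}
    - {"linear": [0, 0, 0.006], "turn": 0}
    - {"linear": [0, 0, 0], "turn": 0}
    - {"linear": [0, 0, 0], "turn": 0}
    - {"linear": [0, 0, 0], "turn": 0}

```text
t: 24.7
ee_pos: [451.4, 374.3, 86.1]
orientation: [-0.027, 3.14, 0.002]
ft_force: [-0.1, 0.8, -1.1]
width: 24.0
grasp_force: 30.0
```

```bash
python3 -c "
from h import *
go([447.2,375.4,73.6],91)"
```

```text
t 24.7 at [451.4 374.3  86.1] psi 91.0 d_tool(mm) [ 4.2  1.2 12.5] turn -0.000
```

>>> arm_command:
  series:
    - {"linear": [0.004, 0.001, 0.005], "turn": 0}
    - {"linear": [0, 0, 0.003], "turn": 0}
    - {"linear": [0, 0, 0.002], "turn": 0}
    - {"linear": [0, 0, 0], "turn": 0}
    - {"linear": [0, 0, 0], "turn": 0}

```text
t: 25.2
ee_pos: [446.6, 374.8, 74.9]
orientation: [0.027, -3.141, 0.0]
ft_force: [0.8, -0.2, -2.0]
width: 23.8
grasp_force: 30.0
```

```bash
python3 -c "
from h import *
go([447.2,375.4,73.6],91)"
```

```text
t 25.2 at [446.6 374.8  74.9] psi 91.0 d_tool(mm) [-0.6  0.6  1.3] turn -0.000
```

>>> arm_command:
  series:
    - {"linear": [0, 0, 0.001], "turn": 0}
    - {"linear": [0, 0, 0.001], "turn": 0}
    - {"linear": [0, 0, 0], "turn": 0}

```text
t: 25.5
ee_pos: [446.7, 374.8, 73.1]
orientation: [-0.027, 3.141, 0.0]
ft_force: [-1.0, -0.9, 0.6]
width: 23.8
grasp_force: 30.0
```

>>> arm_command:
  series:
    - {"linear": [0, 0, 0], "turn": 0}
    - {"linear": [0, 0, 0], "turn": 0}
    - {"linear": [0, 0, 0], "turn": 0}
    - {"linear": [0, 0, 0], "turn": 0}
    - {"linear": [0, 0, 0], "turn": 0}
  jaw: 0.0

```text
t: 26.0
ee_pos: [446.7, 374.8, 73.0]
orientation: [-0.027, 3.141, 0.0]
ft_force: [-0.7, 1.1, -0.1]
width: 43.8
grasp_force: 0.0
```

>>> arm_command:
  series:
    - {"linear": [0, 0, -0.02], "turn": 0}
    - {"linear": [0, 0, -0.03], "turn": 0}
    - {"linear": [0, 0, -0.04], "turn": 0}
    - {"linear": [0, -0.03, 0], "turn": 0}
    - {"linear": [0, -0.045, 0], "turn": 0}
    - {"linear": [0, -0.045, 0], "turn": 0}
    - {"linear": [0, -0.045, 0], "turn": 0}
    - {"linear": [0, -0.045, 0], "turn": 0}
    - {"linear": [0, -0.045, 0], "turn": 0}
    - {"linear": [0, -0.045, 0], "turn": 0}

```text
t: 27.0
ee_pos: [451.6, 73.1, 163.2]
orientation: [-0.028, 3.141, 0.0]
ft_force: [-0.0, -0.4, 0.3]
width: 43.8
grasp_force: 0.0
```

>>> arm_command:
  series:
    - {"linear": [0, -0.045, 0], "turn": 0}
    - {"linear": [-0.01, -0.019, 0], "turn": 0.08}
    - {"linear": [0, 0, 0], "turn": 0.077}
    - {"linear": [0, 0, 0], "turn": 0}
    - {"linear": [0, 0, 0], "turn": 0}

```text
t: 27.5
ee_pos: [462.7, 11.1, 162.9]
orientation: [-0.216, -3.134, -0.0]
ft_force: [-0.6, 0.6, -0.1]
width: 43.8
grasp_force: 0.0
```

```bash
python3 -c "
from h import *
go([450.2,10.5,35.5],82.1)"
```

```text
t 27.5 at [462.7  11.1 162.9] psi 82.1 d_tool(mm) [ 12.3  -2.3 127.4] turn 0.000
```

>>> arm_command:
  series:
    - {"linear": [0.012, -0.002, 0], "turn": 0}
    - {"linear": [0, 0, 0.04], "turn": 0}
    - {"linear": [0, 0, 0.04], "turn": 0}
    - {"linear": [0, 0, 0.03], "turn": 0}
    - {"linear": [0, 0, 0.012], "turn": 0}
    - {"linear": [0, 0, 0.005], "turn": 0}
    - {"linear": [0, 0, 0], "turn": 0}
    - {"linear": [0, 0, 0], "turn": 0}

```text
t: 28.3
ee_pos: [451.5, 10.8, 37.0]
orientation: [0.219, 3.132, 0.0]
ft_force: [-0.0, -0.6, 0.1]
width: 43.8
grasp_force: 0.0
```

```bash
python3 -c "
from h import *
go([450.2,10.5,35.5],82.1)"
```

```text
t 28.3 at [451.5  10.8  37. ] psi 82.0 d_tool(mm) [ 1.2 -0.4  1.5] turn -0.001
```

>>> arm_command:
  series:
    - {"linear": [0.001, 0, 0.001], "turn": 0}
    - {"linear": [0, 0, 0], "turn": 0}
    - {"linear": [0, 0, 0], "turn": 0}
    - {"linear": [0, 0, 0], "turn": 0}
    - {"linear": [0, 0, 0], "turn": 0}
    - {"linear": [0, 0, 0], "turn": 0}
    - {"linear": [0, 0, 0], "turn": 0}
    - {"linear": [0, 0, 0], "turn": 0}
  jaw: -1

```text
t: 29.1
ee_pos: [449.9, 10.8, 35.2]
orientation: [0.219, 3.134, -0.0]
ft_force: [-0.5, -0.2, 5.7]
width: 13.8
grasp_force: 30.0
```

>>> arm_command:
  series:
    - {"linear": [0, 0, -0.02], "turn": 0}
    - {"linear": [0, 0, -0.04], "turn": 0}
    - {"linear": [0, 0, -0.04], "turn": 0}
    - {"linear": [0, 0, -0.04], "turn": 0}
    - {"linear": [0, 0, -0.03], "turn": 0}
    - {"linear": [-0.04, 0.003, 0], "turn": 0}
    - {"linear": [-0.04, 0.003, 0], "turn": 0}
    - {"linear": [-0.04, 0.003, 0], "turn": 0}
    - {"linear": [-0.04, 0.003, 0], "turn": 0}
    - {"linear": [-0.03, 0.003, 0], "turn": 0}

```text
t: 30.1
ee_pos: [641.8, -1.1, 204.4]
orientation: [-0.22, -3.134, 0.0]
ft_force: [0.1, -0.2, -1.4]
width: 13.6
grasp_force: 30.0
```

>>> arm_command:
  series:
    - {"linear": [-0.012, 0.002, 0], "turn": 0}
    - {"linear": [0, 0, 0], "turn": 0}
    - {"linear": [0, 0, 0], "turn": 0}
    - {"linear": [0, 0, 0], "turn": 0}

```text
t: 30.5
ee_pos: [650.5, -0.4, 204.8]
orientation: [-0.219, -3.132, 0.0]
ft_force: [-0.5, -0.6, -2.7]
width: 13.7
grasp_force: 30.0
```

```bash
python3 -c "
from h import *
go([654,-1,121],82.1)"
```

```text
t 30.5 at [ 6.505e+02 -4.000e-01  2.048e+02] psi 82.0 d_tool(mm) [-3.7 -0.1 83.7] turn -0.002
```

>>> arm_command:
  series:
    - {"linear": [-0.003, 0, 0.02], "turn": 0}
    - {"linear": [0, 0, 0.03], "turn": 0}
    - {"linear": [0, 0, 0.01], "turn": 0}
    - {"linear": [0, 0, 0], "turn": 0}
    - {"linear": [0, 0, 0], "turn": 0}

```text
t: 31.0
ee_pos: [655.2, -0.9, 145.9]
orientation: [0.219, 3.133, 0.0]
ft_force: [0.6, 0.0, -1.8]
width: 13.7
grasp_force: 30.0
```

```bash
python3 -c "
from h import *
go([654,-1,121],82.1)"
```

```text
t 31.0 at [655.2  -0.9 145.9] psi 82.0 d_tool(mm) [ 1.2 -0.3 24.9] turn -0.002
```

>>> arm_command:
  series:
    - {"linear": [0.001, 0, 0.012], "turn": 0}
    - {"linear": [0, 0, 0.008], "turn": 0}
    - {"linear": [0, 0, 0.005], "turn": 0}
    - {"linear": [0, 0, 0], "turn": 0}
    - {"linear": [0, 0, 0], "turn": 0}

```text
t: 31.5
ee_pos: [654.1, -0.8, 120.9]
orientation: [0.219, 3.134, -0.0]
ft_force: [-3.0, 0.7, 6.9]
width: 14.0
grasp_force: 30.0
```

```bash
python3 -c "
from h import *
go([654,-1,121],82.1);print(ctrl.get_obs()['ft_force'])"
```

```text
t 31.5 at [654.1  -0.8 120.9] psi 82.0 d_tool(mm) [ 0.1 -0.2 -0.1] turn -0.002
[-3.04093208  0.73868461  6.89551968]
```

>>> arm_command:
  series:
    - {"linear": [0, 0, 0], "turn": 0}
    - {"linear": [0, 0, 0], "turn": 0}
    - {"linear": [0, 0, 0], "turn": 0}
    - {"linear": [0, 0, 0], "turn": 0}
    - {"linear": [0, 0, -0.03], "turn": 0}
    - {"linear": [0, 0, -0.05], "turn": 0}
    - {"linear": [0.04, 0, 0], "turn": -0.138}
    - {"linear": [0.04, 0, 0], "turn": 0}
    - {"linear": [0.04, 0, 0], "turn": 0}
    - {"linear": [0.04, 0, 0], "turn": 0}
  jaw: 0.0

```text
t: 32.5
ee_pos: [492.9, 5.0, 200.0]
orientation: [0.003, 3.141, -0.0]
ft_force: [0.2, -0.5, 0.1]
width: 43.4
grasp_force: 0.0
```

>>> arm_command:
  series:
    - {"linear": [0.04, 0, 0], "turn": 0}
    - {"linear": [0.02, 0, 0], "turn": 0}
    - {"linear": [0, 0, 0], "turn": 0}
    - {"linear": [0, 0, 0], "turn": 0}
    - {"linear": [0, 0, 0], "turn": 0}
    - {"linear": [0, 0, 0], "turn": 0}
  jaw: -1

```text
t: 33.1
ee_pos: [435.8, 5.1, 200.0]
orientation: [0.003, 3.141, -0.0]
ft_force: [-0.2, -0.3, -0.3]
width: 1.2
grasp_force: 0.0
```

```bash
python3 - <<'E'
from m import *
a=shot('top','t8.png');b=shot('scene','s8.png');pickle.dump((a,b),open('im8.pkl','wb'))
print(rects(b,97,150,95,135)); print(rects(a,97,150,95,135))
fb=cv2.resize(b['frame'],(512,384)); fk=cv2.resize(b['frame'][170:260,335:445],(286,234),interpolation=cv2.INTER_CUBIC)
fa=cv2.resize(a['frame'][170:240,100:186],(286,233),interpolation=cv2.INTER_CUBIC)
r=np.zeros((467,286,3),np.uint8); r[:234]=fk; r[234:]=fa
l=np.zeros((467,512,3),np.uint8); l[:384]=fb
cv2.imwrite('pics/m8.png',np.hstack([l,r])); go([435,305,150],90)
E
```

```text
[(array([636.2, 201.7]), array([119.6, 121.1]), 88.1), (array([653.3,   0.9]), array([120.1, 120.6]), 82.0), (array([ 628.5, -211.9]), array([120. , 123.8]), 89.5)]
[(array([ 627.5, -211.8]), array([120.9, 119.7]), 89.5), (array([637.4, 201.3]), array([120.3, 121.8]), 88.0), (array([654.2,   0. ]), array([121.4, 121.2]), 82.1)]
t 33.2 at [435.3   5.1 199.8] psi 89.9 d_tool(mm) [  0.8 299.9  49.8] turn -0.002
```

View pics/m8.png

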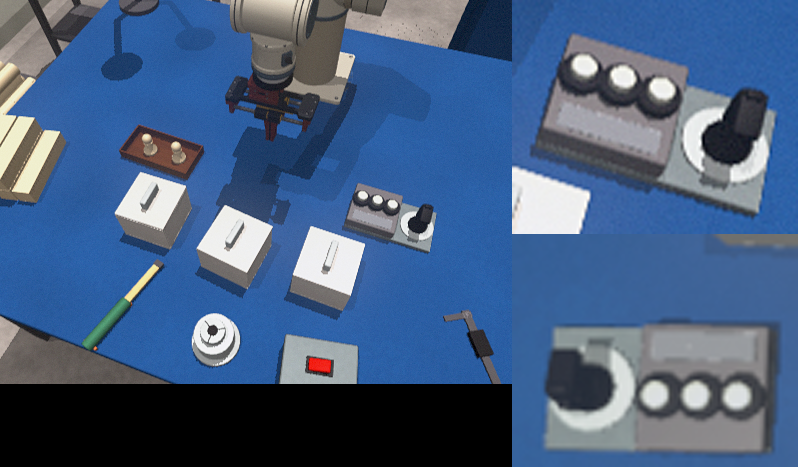

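Both pawns are in the tray, all three tins are closed, and the knight stands on the plate. Next I triangulate the keys, at (585,65), (622,77), (662,90) in the scene crop.

```bash
python3 - <<'E'
from m import *
a,b=pickle.load(open('im8.pkl','rb'))
def keys(im,x0,x1,y0,y1):
    m=np.zeros(im['frame'].shape[:2],np.uint8); m[y0:y1,x0:x1]=im['frame'][y0:y1,x0:x1].min(2)>170
    k,_,s,c=cv2.connectedComponentsWithStats(m); return [(s[i,4],c[i]) for i in range(1,k) if 20<s[i,4]<160]
A=keys(a,137,176,205,232); B=keys(b,350,402,185,215); print(A,B)
P=lambda im:(lambda K,R,t:K@np.c_[R,t])(*cam(im))
pa=sorted([c for n,c in A],key=lambda c:c[0]); pb=sorted([c for n,c in B],key=lambda c:-c[0])
for u,v in zip(pa,pb):
    X=cv2.triangulatePoints(P(a),P(b),u,v); print((X[:3]/X[3]).ravel())
    print('  z48',px2w(a,*u,48),px2w(b,*v,48))
E
```

```text
[(np.int32(47), array([142.55319149, 217.76595745])), (np.int32(46), array([155.        , 217.91304348])), (np.int32(44), array([167.20454545, 218.11363636]))] [(np.int32(60), array([362.5       , 194.53333333])), (np.int32(64), array([377.359375, 198.96875 ])), (np.int32(61), array([392.42622951, 203.50819672]))]
[438.49029158 305.2527564   64.13944907]
  z48 [439.77623898 309.54678508  48.        ] [426.97251091 308.00313998  48.        ]
[437.68171546 270.19883432  64.31878655]
  z48 [438.99826699 273.84937724  48.        ] [425.99465134 272.37132963  48.        ]
[436.81040533 235.4343363   64.39647749]
  z48 [438.07340624 238.8300353   48.        ] [425.13234031 236.73772107  48.        ]
```

>>> arm_command:
  series:
    - {"linear": [0, 0.03, 0], "turn": 0}
    - {"linear": [0, 0.045, 0], "turn": 0}
    - {"linear": [0, 0.045, 0.01], "turn": 0}
    - {"linear": [-0.001, 0.045, 0.02], "turn": 0}
    - {"linear": [-0.001, 0.045, 0.02], "turn": 0}
    - {"linear": [0, 0.045, 0.02], "turn": 0}
    - {"linear": [0, 0.03, 0.01], "turn": 0}
    - {"linear": [0, 0.015, 0], "turn": 0}
    - {"linear": [0, 0, 0], "turn": 0}
    - {"linear": [0, 0, 0], "turn": 0}

```text
t: 34.2
ee_pos: [437.2, 304.4, 120.3]
orientation: [0.003, 3.142, -0.0]
ft_force: [-0.7, -0.1, -0.4]
width: 0.6
grasp_force: 0.0
```

```bash
python3 -c "
from h import *
go([438,305.3,95],90)"
```

```text
t 34.2 at [437.2 304.4 120.3] psi 89.9 d_tool(mm) [-0.8  0.9 25.3] turn -0.002
```

>>> arm_command:
  series:
    - {"linear": [-0.001, 0.001, 0.02], "turn": 0}
    - {"linear": [0, 0, 0.01], "turn": 0}
    - {"linear": [0, 0, 0.003], "turn": 0}
    - {"linear": [0, 0, 0], "turn": 0}
    - {"linear": [0, 0, 0], "turn": 0}

```text
t: 34.7
ee_pos: [438.4, 305.8, 87.5]
orientation: [0.004, 3.141, 0.0]
ft_force: [0.5, 0.3, 0.3]
width: 0.1
grasp_force: 0.0
```

>>> arm_command:
  series:
    - {"linear": [0, 0, 0.002], "turn": 0}
    - {"linear": [0, 0, 0.001], "turn": 0}
    - {"linear": [0, 0, 0], "turn": 0}
    - {"linear": [0, 0, 0], "turn": 0}

```text
t: 35.1
ee_pos: [438.0, 306.2, 84.0]
orientation: [0.003, 3.142, 0.0]
ft_force: [0.8, -0.2, 0.3]
width: 0.5
grasp_force: 0.0
```

>>> arm_command:
  series:
    - {"linear": [0, 0, 0.002], "turn": 0}
    - {"linear": [0, 0, 0.001], "turn": 0}
    - {"linear": [0, 0, 0], "turn": 0}

```text
t: 35.4
ee_pos: [438.1, 306.2, 80.9]
orientation: [0.003, 3.142, 0.0]
ft_force: [-0.9, 0.4, 1.7]
width: 0.5
grasp_force: 0.8
```

>>> arm_command:
  series:
    - {"linear": [0, 0, 0.002], "turn": 0}
    - {"linear": [0, 0, 0.001], "turn": 0}
    - {"linear": [0, 0, 0], "turn": 0}

```text
t: 35.7
ee_pos: [438.1, 306.2, 78.0]
orientation: [0.003, 3.141, 0.0]
ft_force: [-0.9, 1.0, 3.6]
width: 0.5
grasp_force: 1.6
```

>>> arm_command:
  series:
    - {"linear": [0, 0, 0.002], "turn": 0}
    - {"linear": [0, 0, 0.001], "turn": 0}
    - {"linear": [0, 0, 0], "turn": 0}

```text
t: 36.0
ee_pos: [438.2, 306.2, 75.3]
orientation: [0.003, 3.141, 0.0]
ft_force: [-1.9, -0.4, 8.7]
width: 0.6
grasp_force: 3.8
```

Force rose from 1.7 to 3.6 to 8.7 N at z 75.3, so key a is bottomed. On to key b with the same end height.

>>> arm_command:
  series:
    - {"linear": [0, 0, -0.02], "turn": 0}
    - {"linear": [0, 0, 0], "turn": 0}
    - {"linear": [0.001, -0.035, 0], "turn": 0}
    - {"linear": [0, 0, 0], "turn": 0}
    - {"linear": [0, 0, 0.008], "turn": 0}
    - {"linear": [0, 0, 0.004], "turn": 0}
    - {"linear": [0, 0, 0], "turn": 0}
    - {"linear": [0, 0, 0], "turn": 0}

```text
t: 36.8
ee_pos: [436.9, 271.5, 82.5]
orientation: [-0.002, -3.141, 0.0]
ft_force: [0.6, -0.5, 0.2]
width: 0.3
grasp_force: 0.0
```

>>> arm_command:
  series:
    - {"linear": [0, 0, 0.002], "turn": 0}
    - {"linear": [0, 0, 0.002], "turn": 0}
    - {"linear": [0, 0, 0.002], "turn": 0}
    - {"linear": [0, 0, 0], "turn": 0}
    - {"linear": [0, 0, 0], "turn": 0}

```text
t: 37.3
ee_pos: [437.2, 271.5, 77.2]
orientation: [0.003, 3.141, 0.001]
ft_force: [-1.1, 2.9, 3.7]
width: 0.6
grasp_force: 1.9
```

>>> arm_command:
  series:
    - {"linear": [0, 0, 0.002], "turn": 0}
    - {"linear": [0, 0, 0], "turn": 0}
    - {"linear": [0, 0, 0], "turn": 0}

```text
t: 37.6
ee_pos: [437.3, 271.4, 75.3]
orientation: [0.003, 3.141, 0.001]
ft_force: [-2.2, 2.6, 7.6]
width: 0.7
grasp_force: 3.5
```

>>> arm_command:
  series:
    - {"linear": [0, 0, -0.02], "turn": 0}
    - {"linear": [0, 0, 0], "turn": 0}
    - {"linear": [0.001, -0.035, 0], "turn": 0}
    - {"linear": [0, 0, 0], "turn": 0}
    - {"linear": [0, 0, 0.008], "turn": 0}
    - {"linear": [0, 0, 0.004], "turn": 0}
    - {"linear": [0, 0, 0], "turn": 0}
    - {"linear": [0, 0, 0], "turn": 0}

```text
t: 38.4
ee_pos: [435.8, 236.5, 82.5]
orientation: [-0.002, -3.141, 0.0]
ft_force: [0.5, -0.4, -0.1]
width: 0.3
grasp_force: 0.0
```

>>> arm_command:
  series:
    - {"linear": [0, 0, 0.002], "turn": 0}
    - {"linear": [0, 0, 0.002], "turn": 0}
    - {"linear": [0, 0, 0.002], "turn": 0}
    - {"linear": [0, 0, 0], "turn": 0}
    - {"linear": [0, 0, 0], "turn": 0}

```text
t: 38.9
ee_pos: [436.1, 236.4, 77.2]
orientation: [0.003, 3.141, 0.001]
ft_force: [-0.5, 2.1, 3.7]
width: 1.0
grasp_force: 1.9
```

>>> arm_command:
  series:
    - {"linear": [0, 0, 0.002], "turn": 0}
    - {"linear": [0, 0, 0], "turn": 0}
    - {"linear": [0, 0, 0], "turn": 0}

```text
t: 39.2
ee_pos: [436.2, 236.4, 75.3]
orientation: [0.003, 3.141, 0.001]
ft_force: [-1.8, 2.0, 7.8]
width: 0.1
grasp_force: 3.6
```

>>> arm_command:
  series:
    - {"linear": [0, 0, -0.03], "turn": 0}
    - {"linear": [0, 0, -0.05], "turn": 0}
    - {"linear": [0, -0.04, -0.04], "turn": 0}
    - {"linear": [0, -0.04, 0], "turn": 0}
    - {"linear": [0, -0.04, 0], "turn": 0}
    - {"linear": [0, 0, 0], "turn": 0}
    - {"linear": [0, 0, 0], "turn": 0}
    - {"linear": [0, 0, 0], "turn": 0}
    - {"linear": [0, 0, 0], "turn": 0}

```text
t: 40.1
ee_pos: [435.8, 121.6, 190.1]
orientation: [-0.001, -3.141, 0.0]
ft_force: [0.8, -0.3, -0.1]
width: 0.7
grasp_force: 0.0
```

```bash
python3 -c "
from m import *
b=shot('scene','s9.png'); print(rects(b,97,150,95,135))
cv2.imwrite('pics/m9.png',b['frame'][100:310])"
```

```text
[(array([636.2, 201.7]), array([119.6, 121.1]), 88.1), (array([653.3,   0.9]), array([120.1, 120.6]), 82.0), (array([ 628.5, -211.8]), array([120.3, 123.8]), 89.5)]
```

View pics/m9.png

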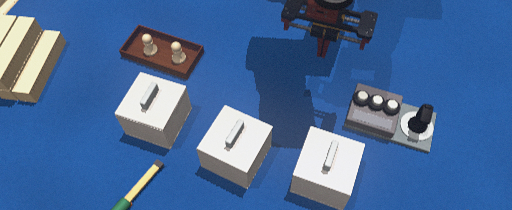

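The final view shows both pawns in the tray (148,42) and (177,50), the three lids on, and the knight upright on the plate (420,118). I'm handing the job in.

```bash
python3 -c "
from workcell import ctrl
print(ctrl.close_job())"
```

```text
the job is handed in; nothing more can be done
None
```

The job is handed in, with no verdict returned: the knight stands upright on the plate, both bench pawns are in the tray, all three lids are back on (tin_1 never needed opening), and keys a, b and c were each pressed fully down in order.

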